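# Swap the latched battery pack in a bench dock

### The arm

A 6-joint arm with a two-finger parallel gripper is mounted at the origin on the work surface. World frame = base frame: x ahead of the robot, y to its left, z up, the work surface at z = 0. Lengths are in mm, angles in degrees, forces in N, time in s.
With the tool pointing down it reaches from about 300 to 850 mm from the base axis. Payload 4.2 kg.
Tool frame: the origin (TCP) lies midway between the tips of the shut fingers; the grasp point (between the pads) lies 19 mm behind it; z points along the fingers, y is the line along which they close (so a half turn about z gives the same grasp; the last joint's range is limited). The gripper opens to 91 mm and grips with 3 to 60 N. Pads are 32 mm wide; open, the fingers measure 118 mm over their backs; the gripper's body (76 mm by 178 mm) begins 60 mm behind the grasp point.
Start: joints at [-67.838, 18.312, 89.639, -0, 72.044, -1.146], TCP at [227.516, -528.09, 213.976] pointing down, gripper open.
Joint ranges: [-177.97, 177.97], [-48.28, 115.42], [12.27, 149.76], [-77.06, 257.06], [2.81, 150.46], [-146.56, 146.56]. Speed limits (degrees/s): [147.25, 147.25, 180, 180, 180, 180].

### API

Orientations are given as [roll, pitch, yaw] about the fixed x, y, z axes, in that order (R = Rz(yaw) Ry(pitch) Rx(roll)).
In Python, from workcell import state, grab_frame, camera_model, job_done gives the robot as it stands.
- The arm moves only by the shell command python3 -m pendant 'ROWS' [OPENING] [FORCE]. ROWS is a JSON list of rows, 1 to 8 of them, each written [[dx, dy, dz], [rx, ry, rz]]: dx, dy, dz in cm, then a rotation vector rx, ry, rz in units of 5 degrees; each row shifts and turns the commanded pose from where the row before left it, along the tool's axes as they then stand; what a row does not reach is not made up. A row lasts 1/10 s, in which the tool goes at most 50 mm and 8.59 degrees, less where a joint would pass 70% of its speed; a pose out of reach is approached as far as the arm can. OPENING is the finger opening in mm, set as the command begins (- or left out keeps the last). The fingers move at their own pace and stop on an object; FORCE is the grip in N (left out, the last holds). Time passes only in rows, so rows that do not move let the fingers close. It prints the time, the measured TCP pose, the force, the opening and the grip force at its end. Input that does not fit is refused with a message, and nothing moves.
- state(): the state, without advancing time (a new reading comes with each control period).
- grab_frame(name): name is "scene" or "top"; returns the picture (480x640x3 uint8, blue, green, red); there is no depth.
- camera_model(name): a dict with "fx", "fy", "cx", "cy" (pixels), "T" (4x4, takes a point from camera to world coordinates). Camera axes: x right, y up, looking along -z (the intrinsics and any distortion apply to the point x, -y, -z); pixel columns grow to the right and rows downward; lengths in mm; the calibration is good to about 2 mm. A picture is of the moment at which its call begins. camera_model takes no time and is no camera call.
- job_done(): hands the job in; it is judged then, once.
The state is a dict: "time_s": time; "qpos": joint angles; "qvel": joint speeds; "effort": joint torques, N m; "ee_pos": TCP position; "ee_rot": TCP orientation; "force": force on the tool from outside, world axes, zero at the start; "torque": the same for the moment, N m; "gripper_width": finger opening in mm; "gripper_force": force on a finger pad.
Only numpy, scipy, OpenCV 4.12 (cv2) and the standard library are available. Lean on these libraries where they do the work, as an engineer would, in place of code of your own. Each camera call takes 0.05 s, during which the arm holds its last target. There are 200 camera calls.

### The job

Swap the battery in the dock: press the yellow catch so that the spent red-striped pack springs loose, slide it out of the rails and set it gently, standing on its foot, in the blue tray. Then slide the charged green-striped pack into the rails until the catch clicks up behind its tongue bar, and let go. Work with a light hand: do not ram or force the dock, do not pull a pack that is still latched, and leave the other things on the bench where they are.

Things in the scene. Friction and masses are not known exactly. Their poses are not given: they have to be found in the camera images.
- dock: Fixed battery dock, 206 x 92 mm. Origin: on the bench under its middle; x = the way a pack slides in (away from the robot), y across, z up. The deck on which packs slide is 14 mm above the bench, from x=-90 to +70 mm, open from above up to x=-5. Over 100 N between a pack or the gripper and the deck and rails counts as damage. Pulling a latched pack without pressing the catch does not free it.
- rail_mouth (a point): On the dock (x=-5 mm), on the deck, axes as the dock's: where the two rails begin; they run 50 mm to +x. Side walls 66.6 mm apart; lips reach in to y=+-25.8 mm, underside 9.8 mm and top 15 mm above the deck, over the pack's foot. Slanted guides 10 mm high widen the mouth to about 75 mm over the 30 mm before it.
- lay_point (a point): On the dock (x=-50 mm), on the deck, axes as the dock's: lay a pack's origin here, tongue to +x between the lips, then slide it to +x.
- seat_nominal (a point): On the dock (x=+9 mm), on the deck: where a latched pack's origin is on average. The true seat is up to 8 mm before or beyond it (dock head +-2, fresh pack's tongue +-6 mm), unmarked: feel for it. The last 20 mm take 8 to 20 N (catch ramp, ejector); the click changes the push little, but 2 mm past it the bumper adds 6 N per mm. Brass ejector pins push a seated pack out with 8 N.
- pad_nominal (a point): On the dock (x=+97 mm, y=0), 36 mm above the bench: top centre of the yellow catch's press pad, give or take the head's 2 mm in x. Pad 26 mm (x) by 36 mm (y). Press straight down.
- bumper (a joint): Squeeze of the black rubber end bumper that stops a pack's tongue, m: 0 = free, grows inward, 6 N per mm. Squeezing it by more than 0.0015 counts as ramming.
- catch (a joint): Travel of the yellow catch, m: 0 = up (rest, latched), 0.008 = fully down, grows downward. Spring 3 N up, 6 N down; up to 10 N with a pack latched. Its tooth (4.5 mm above the deck) lets go near 0.005; the ejector then pushes the pack out 5 to 20 mm, still on the rails. A pack sliding in rides over the tooth's 10 mm ramp, pressing it to 0.0045; it springs back to 0 at the click.
- spent_pack: Spent pack, red stripe, 240 to 375 g, latched in the dock at first. Origin: centre of its foot's underside; x towards its tongue, z up. Foot 70 (x) x 64 (y) x 8 mm; black body above it 68 x 44 mm, top at 62 mm. Grip across the 44 mm (y), fingertips 18 mm or more above the underside in the rails. Tongue 30 wide, 6 thick, to x=62 mm; window x 39 to 55 takes the tooth, bar beyond it 7 mm.
- fresh_pack: Charged pack with a green stripe, same shape, size, mass range and axes as spent_pack, standing on its foot on the bench. Its tongue, with window and bar, is set rigidly up to 6 mm farther out or in than the spent pack's.
- tray: Fixed blue open tray for spent packs, outer 190 (x) x 160 (y) x 28 mm high, walls and floor about 4 to 5 mm thick. Origin: centre of its underside, z up.
- bottle: Bystander: water bottle, 64 mm across, 200 mm tall; origin under its centre.
- radio: Bystander: black handheld radio lying down, 110 x 58 x 32 mm with a stub aerial; origin under its middle.
- meter: Bystander: yellow multimeter lying down, 150 x 78 x 44 mm; origin under its middle.
- driver: Bystander: screwdriver lying on the bench; origin under its middle.
- reel: Bystander: metal reel, 60 mm across, 40 mm high; origin under its centre.
- jar: Bystander: small amber jar, 50 mm across, 55 mm high; origin under its centre.
Mind the look-alikes: they are no part of the job. Leave any pink look-alike of the spent_pack alone.

How it is judged (in metres and radians):
On the way, in this order (a step that is already met when the one before it is completed fails the run):
1. the catch is pressed down while the spent pack is in the rails (value of joint catch above 0.004 m and x of spent_pack in the frame of dock above -0.02 m), for 0.05 s.
2. the spent pack stands in the tray, let go (x of spent_pack in the frame of tray between -0.065 and 0.065 m and y of spent_pack in the frame of tray between -0.05 and 0.05 m and z of spent_pack in the frame of tray below 0.012 m and angle between spent_pack's own z axis and vertical below 0.12 rad and linear speed of spent_pack below 0.03 m/s and contact force between the fingers and spent_pack below 0.2 N), for 0.2 s.
3. the fresh pack is latched in the dock (x of fresh_pack in the frame of dock between -0.001 and 0.022 m and y of fresh_pack in the frame of dock between -0.004 and 0.004 m and z of fresh_pack in the frame of dock below 0.018 m and angle between the x axis of fresh_pack and the x axis of dock, either way round below 0.1 rad and value of joint catch below 0.001 m and linear speed of fresh_pack below 0.03 m/s), for 0.2 s.
At the end, for the whole second after the job is handed in: Spent pack upright in the tray (within 65 x 50 mm of its centre, tilt under 0.12 rad), let go, still. Fresh pack in the dock, tongue inward, origin at dock x -1 to 22 mm, within 4 mm of the centre line, catch up again (under 1 mm), still (all of step 2 and all of step 3); the robot touches nothing.
It fails at once if a pack is rammed against the end bumper (squeezed by more than 1.5 mm) (value of joint bumper above 0.0015 m).
It fails at once if a pack is forced against the deck or rails with more than 100 N (contact force between any of fresh_pack, spent_pack and dock above 100 N).
It fails at once if the robot presses on the deck or rails with more than 100 N (contact force between any of the arm, the fingers and dock above 100 N).
It fails at once if the spent pack is dropped or banged into the tray (over 100 N) (contact force between spent_pack and tray above 100 N).
It fails at once if a bystander is moved more than 20 mm (distance of any of bottle, radio, meter, driver, reel, jar from where it was at the start of the episode above 0.02 m).
It also fails if it takes over 72 s, if anything falls off the work surface, if the arm or the gripper's body presses on something with over 40 N, if the wrist force passes 120 N, or if a joint passes its speed limit or range.

## Working session

There is one attempt and no reset: what is moved stays moved. The work goes in short steps, Python scripts to look and compute and a shell command to move; the robot and the scene stay as the last step left them, time stands still between calls to the robot, and variables do not carry over. Pictures are saved under pics/ and viewed, at most 10 in all, crops included, and the job is handed in when it is done.

```bash
ls; mkdir -p pics; python3 - <<'E'
from workcell import *
import cv2
for n in("scene","top"):
    f=grab_frame(n); cv2.imwrite(f"pics/{n}0.png",f)
    c=camera_model(n); print({k:c[k] for k in c})
s=state(); print(s)
E
```

```text
pics
{'fx': 503.3614517103172, 'fy': 503.3614517103172, 'cx': 314.0101293488758, 'cy': 230.71634689936357, 'T': array([[ 5.83012540e-01, -4.92645927e-01,  6.46062202e-01,
         1.25763064e+03],
       [ 8.12460909e-01,  3.55384680e-01, -4.62178538e-01,
        -4.56960303e+02],
       [-1.91023477e-03,  7.94356167e-01,  6.07449282e-01,
         7.37178770e+02],
       [ 0.00000000e+00,  0.00000000e+00,  0.00000000e+00,
         1.00000000e+00]])}
{'fx': 521.069439837469, 'fy': 521.069439837469, 'cx': 316.6310649072714, 'cy': 234.50142671296194, 'T': array([[ 1.27689468e-02,  9.96959930e-01, -7.68625525e-02,
         4.62040738e+02],
       [-9.99914891e-01,  1.25253604e-02, -3.65038105e-03,
         4.84424863e+01],
       [-2.67655247e-03,  7.69026224e-02,  9.97035016e-01,
         1.26847364e+03],
       [ 0.00000000e+00,  0.00000000e+00,  0.00000000e+00,
         1.00000000e+00]])}
{'time_s': 0.1, 'qpos': array([-6.78375072e+01,  1.83466384e+01,  8.96984184e+01, -1.04108820e-03,
        7.20421834e+01, -1.14402033e+00]), 'qvel': array([ 0.10622613, -0.13624162, -0.02891952,  0.12295508, -0.07930147,
        0.08520323]), 'effort': array([ 5.97638591e-04, -4.13333416e+01, -2.32509416e+01,  7.28709321e-02,
        4.21820325e-02, -7.03099113e-05]), 'ee_pos': array([ 227.3473948 , -527.67230309,  213.22452945]), 'ee_rot': array([-1.79912757e+02, -7.52119384e-04,  2.33068343e+01]), 'force': array([ 1.59213771,  0.04385075, -0.30058853]), 'torque': array([ 0.0097132 ,  0.02102358, -0.02307456]), 'gripper_force': 0.0, 'gripper_width': 91.40940603440272}
```

View pics/scene0.png

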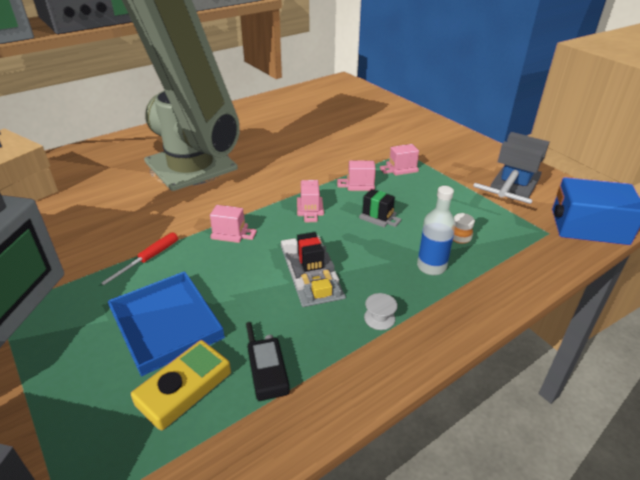

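View pics/top0.png

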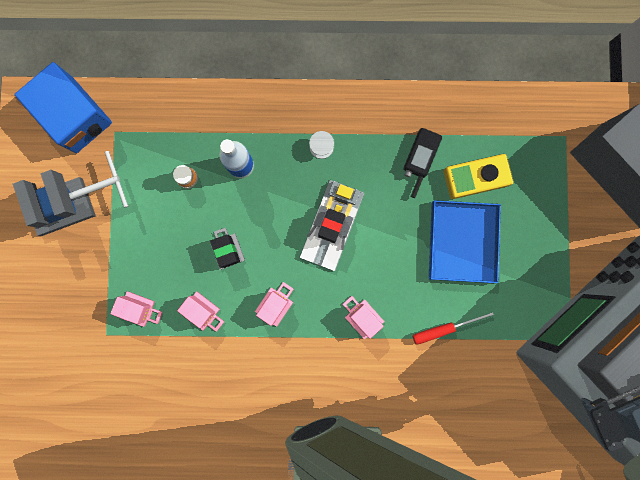

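Top view: the spent pack (red stripe) is in the dock at (333,226) and the yellow catch at (346,190). The fresh pack (green stripe) is at (226,250) with its tongue towards (221,234), and the tray is at (465,242).

Possible mix-ups:
- **Packs:** pink look-alikes at (135,309), (200,311), (275,305) and (364,317).
- **Catch:** the yellow meter at (480,176).
- **Tray:** the blue box at (63,107).

By the description I choose the red- and green-striped black packs. Next I measure and check them in a close crop.

```bash
cat > h.py <<'E'
import numpy as np, cv2
from workcell import *
def ray(n,u,v):
    c=camera_model(n);T=c["T"]
    d=T[:3,:3]@np.array([(u-c["cx"])/c["fx"],-(v-c["cy"])/c["fy"],-1.]);return T[:3,3],d
def onz(n,u,v,z):
    o,d=ray(n,u,v);return o+d*(z-o[2])/d[2]
def proj(n,p):
    c=camera_model(n);T=c["T"];q=T[:3,:3].T@(np.array(p,float)-T[:3,3])
    return np.array([c["cx"]-c["fx"]*q[0]/q[2],c["cy"]+c["fy"]*q[1]/q[2]])
def tri(u1,u2): # scene px, top px
    o1,d1=ray("scene",*u1);o2,d2=ray("top",*u2)
    t=np.linalg.lstsq(np.c_[d1,-d2],o2-o1,rcond=None)[0]
    a,b=o1+t[0]*d1,o2+t[1]*d2;return (a+b)/2,np.linalg.norm(a-b)
R={"red":((0,150,100),(6,255,255)),"green":((50,170,100),(72,255,255)),"yellow":((20,150,120),(32,255,255)),"blue":((100,150,60),(125,255,255))}
def blobs(f,col,roi=None,amin=25):
    m=cv2.inRange(cv2.cvtColor(f,cv2.COLOR_BGR2HSV),*map(np.array,R[col]))
    if roi: k=np.zeros_like(m);x0,y0,x1,y1=roi;k[y0:y1,x0:x1]=255;m&=k
    cs=cv2.findContours(m,cv2.RETR_EXTERNAL,cv2.CHAIN_APPROX_NONE)[0]
    out=[]
    for c in cs:
        a=cv2.contourArea(c)
        if a>amin: M=cv2.moments(c);out.append((a,M["m10"]/M["m00"],M["m01"]/M["m00"],cv2.minAreaRect(c),c))
    return sorted(out,key=lambda o:-o[0])
E
python3 - <<'E'
from h import *
f=cv2.imread("pics/top0.png");s=cv2.imread("pics/scene0.png")
for n,im in(("top",f),("scene",s)):
  for c in R:
    for b in blobs(im,c)[:5]: print(n,c,b[0],np.round(b[1:3],1),np.round(cv2.boxPoints(b[3]),1).tolist())
a=cv2.resize(f[170:285,195:380],None,fx=4,fy=4,interpolation=cv2.INTER_CUBIC)
cv2.imwrite("pics/crop1.png",a)
E
```

```text
top red 386.5 [433.8 332.9] [[412.5, 334.5], [452.3999938964844, 321.20001220703125], [455.70001220703125, 331.1000061035156], [415.79998779296875, 344.3999938964844]]
top red 136.0 [331.4 224.5] [[321.1000061035156, 225.0], [324.0, 217.3000030517578], [341.79998779296875, 223.89999389648438], [338.8999938964844, 231.6999969482422]]
top yellow 1888.5 [479.2 175.2] [[445.29998779296875, 166.60000610351562], [506.0, 152.6999969482422], [513.0999755859375, 183.89999389648438], [452.5, 197.8000030517578]]
top yellow 132.5 [344.6 191.1] [[335.8999938964844, 193.3000030517578], [339.79998779296875, 183.5], [353.20001220703125, 188.89999389648438], [349.29998779296875, 198.6999969482422]]
top yellow 29.0 [338.  208.1] [[335.0, 205.0], [341.0, 205.0], [341.0, 211.0], [335.0, 211.0]]
top blue 5322.0 [464.5 241.5] [[428.20001220703125, 279.70001220703125], [431.70001220703125, 199.8000030517578], [501.29998779296875, 202.8000030517578], [497.79998779296875, 282.70001220703125]]
top blue 4351.5 [ 61.6 107.2] [[13.399999618530273, 94.30000305175781], [55.400001525878906, 57.599998474121094], [11
[... 1197 characters left out ...]
 [[106.0999984741211, 300.79998779296875], [191.89999389648438, 261.3999938964844], [226.39999389648438, 336.70001220703125], [140.60000610351562, 376.1000061035156]]
scene blue 4319.5 [599.2 211.1] [[553.9000244140625, 235.0], [560.7000122070312, 176.5], [643.5999755859375, 186.1999969482422], [636.7999877929688, 244.60000610351562]]
scene blue 644.0 [434.1 251.3] [[416.3999938964844, 261.20001220703125], [422.0, 234.0], [451.8999938964844, 240.1999969482422], [446.20001220703125, 267.3999938964844]]
scene blue 135.5 [523.2 177.4] [[514.9000244140625, 182.3000030517578], [519.2999877929688, 169.10000610351562], [531.5999755859375, 173.1999969482422], [527.2000122070312, 186.39999389648438]]
```

View pics/crop1.png

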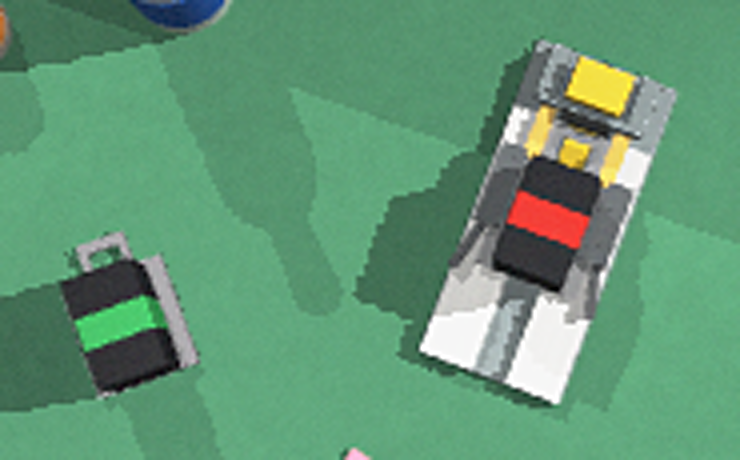

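Crop (4x, offset 195,170): the red-striped pack is in the dock at crop (548,220), with the yellow pad at (602,86) and the catch's tooth in the tongue window at (574,152). The green-striped pack stands at (120,325) with its tongue up at (103,248). The choice is confirmed.

```bash
python3 - <<'E'
from h import *
f=cv2.imread("pics/top0.png");s=cv2.imread("pics/scene0.png")
h=cv2.cvtColor(f,cv2.COLOR_BGR2HSV)
print("green px",h[250,222:230].tolist(),"mat",h[300,300].tolist(), "red",h[225,325:340].tolist())
R["green"]=((50,150,140),(72,255,255));R["gs"]=((45,150,60),(70,255,255));R["black"]=((0,0,0),(179,120,62))
def show(tag,pts,z):
    p=np.array([onz("top",u,v,z)[:2] for u,v in pts]);e=np.diff(np.r_[p,p[:1]],axis=0)
    print(tag,"c",p.mean(0).round(1),"len",np.linalg.norm(e,axis=1).round(1)[:2],"ang",np.degrees(np.arctan2(e[:2,1],e[:2,0])).round(1))
def bx(b): 
    r=b[3]; return cv2.boxPoints((r[0],(r[1][0]+1,r[1][1]+1),r[2]))
for b in blobs(f,"red",(300,200,360,250)): show("red76",bx(b),76)
for b in blobs(f,"yellow",(330,175,360,203)): show("pad36",bx(b),36)
for b in blobs(f,"green",(195,220,250,280)): show("green62",bx(b),62);print(b[0],b[1:3])
for b in blobs(f,"blue",(420,190,510,290)): show("tray28",bx(b),28)
# two-view checks
print(tri((blobs(s,"yellow",(300,270,340,305))[0][1:3]),blobs(f,"yellow",(330,175,360,203))[0][1:3]))
# dock outline via non-green/bright: corners from crop
C=[(538,40),(677,93),(558,405),(420,352)]
P=[(195+x/4-.4,170+y/4-.4) for x,y in C]
print([onz("top",*P[i],z)[:2].round(1).tolist() for i,z in ((0,30),(1,30),(2,14),(3,14))])
# fresh crop points: top body corners (left-front...), foot/tongue
for nm,x,y,z in(("TLtop",62,283,62),("TRtop",140,260,62),("BRtop",180,375,62),("BLtop",100,393,62),("footTR",158,255,8),("footBR",199,362,8),("tonL",77,246,8),("tonR",128,232,8)):
    print(nm,onz("top",195+x/4-.4,170+y/4-.4,z)[:2].round(1))
E
```

```text
green px [[68, 160, 203], [68, 163, 200], [68, 162, 205], [68, 163, 200], [68, 160, 202], [68, 159, 204], [68, 160, 202], [68, 158, 202]] mat [72, 107, 165] red [[1, 196, 247], [1, 196, 245], [1, 198, 244], [1, 194, 244], [1, 194, 244], [1, 197, 243], [1, 198, 243], [1, 198, 243], [1, 193, 244], [1, 191, 244], [2, 201, 244], [1, 199, 244], [1, 199, 244], [1, 201, 244], [1, 199, 245]]
red76 c [577.5  19.1] len [21.5 45.9] ang [ -19.8 -110. ]
pad36 c [661.8 -12.4] len [27.9 37. ] ang [ -21.  -111.3]
green62 c [516.3 265.7] len [51.5 22. ] ang [ -72.5 -162. ]
128.0 (223.80729166666666, 250.21875)
tray28 c [ 546.6 -300.2] len [193.6 169.3] ang [ -2.7 -91.8]
(array([663.40023043, -13.31840017,  24.10788388]), np.float64(0.8681037487948879))
[[690.2, 24.7], [659.1, -59.0], [471.7, 10.0], [502.5, 93.3]]
TLtop [538.3 300. ]
TRtop [552.3 255. ]
BRtop [485.9 230.2]
BLtop [474.9 276.2]
footTR [559.5 253.4]
footBR [494.9 227. ]
tonL [564.4 302.8]
tonR [573.3 272. ]
```

```bash
cat >> h.py <<'E'
from scipy.spatial.transform import Rotation as Ro
D0=np.array([570.5,21.3]);DY=-20.3
def dock(x,y=0): 
    a=np.radians(DY);return D0+[x*np.cos(a)-y*np.sin(a),x*np.sin(a)+y*np.cos(a)]
def go(x,y,z,yaw):
    s=state();R0=Ro.from_euler("xyz",s["ee_rot"],degrees=True);Rt=Ro.from_euler("xyz",[180,0,yaw],degrees=True)
    d=np.array([x,y,z])-s["ee_pos"]
    print("t%.1f"%s["time_s"],"shift(now axes)",R0.inv().apply(d).round(1),"rot",(R0.inv()*Rt).as_rotvec(degrees=True).round(2),"shift(new axes)",Rt.inv().apply(d).round(1),"F",s["force"].round(1),"w",round(s["gripper_width"],1),"q",s["qpos"].round(0))
E
python3 -c "
from h import *
p=dock(97);print(p,dock(9),dock(-50));go(*p,70,69.7)"
```

```text
[661.47522666 -12.3527582 ] [578.94100041  18.17757914] [523.60555327  38.64678258]
t0.1 shift(now axes) [ 602.6 -301.3  143.7] rot [-8.000e-02 -4.000e-02 -4.639e+01] shift(new axes) [633.9 228.4 143.2] F [ 1.6  0.  -0.3] w 91.4 q [-68.  18.  90.  -0.  72.  -1.]
```

Careful with the scale: shifts go in cm and turns go in units of 5 degrees. That gives: 37.6 mm is 3.76, -18.8 mm is -1.88.

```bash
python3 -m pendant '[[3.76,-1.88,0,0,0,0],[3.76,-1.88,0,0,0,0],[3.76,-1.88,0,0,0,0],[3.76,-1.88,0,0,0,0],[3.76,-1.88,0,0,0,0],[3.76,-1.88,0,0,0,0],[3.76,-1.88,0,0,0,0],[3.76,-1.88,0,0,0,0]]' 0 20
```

```text
refused: ROWS must be rows with the three-number parts in brackets of their own. Nothing was moved.
```

The call was refused and nothing moved: it wants rows with the three-number parts in brackets of their own. Same move again in that form.

```bash
python3 -m pendant '[[[3.76,-1.88,0],[0,0,0]],[[3.76,-1.88,0],[0,0,0]],[[3.76,-1.88,0],[0,0,0]],[[3.76,-1.88,0],[0,0,0]],[[3.76,-1.88,0],[0,0,0]],[[3.76,-1.88,0],[0,0,0]],[[3.76,-1.88,0],[0,0,0]],[[3.76,-1.88,0],[0,0,0]]]' 0 20
python3 -m pendant '[[[3.76,-1.88,0],[0,0,0]],[[3.76,-1.88,0],[0,0,0]],[[3.76,-1.88,0],[0,0,0]],[[3.76,-1.88,0],[0,0,0]],[[3.76,-1.88,0],[0,0,0]],[[3.76,-1.88,0],[0,0,0]],[[3.76,-1.88,0],[0,0,0]],[[3.76,-1.88,0],[0,0,0]]]'
python3 -m pendant '[[[0,0,0],[0,0,-1.54]],[[0,0,0],[0,0,-1.54]],[[0,0,0],[0,0,-1.54]],[[0,0,0],[0,0,-1.54]],[[0,0,0],[0,0,-1.54]],[[0,0,0],[0,0,-1.54]],[[0,0,0],[0,0,0]],[[0,0,0],[0,0,0]]]'
python3 -c "
from h import *
go(*dock(97),46,69.7)"
```

```text
time_s: 0.9
ee_pos: [444.9, -269.4, 213.7]
ee_rot: [-180.0, 0.0, 23.3]
force: [0.5, 0.3, 0.1]
gripper_width: 30.0
gripper_force: 0.0
time_s: 1.7
ee_pos: [661.7, -12.3, 213.4]
ee_rot: [-180.0, 0.1, 23.3]
force: [0.1, -1.2, -0.0]
gripper_width: 0.3
gripper_force: 0.0
time_s: 2.5
ee_pos: [660.8, -13.8, 213.5]
ee_rot: [-180.0, 0.0, 69.3]
force: [-0.1, -0.7, -0.4]
gripper_width: 0.5
gripper_force: 0.0
t2.5 shift(now axes) [  1.6   0.2 167.5] rot [-0.04  0.02 -0.35] shift(new axes) [1.600e+00 1.000e-01 1.675e+02] F [-0.1 -0.7 -0.4] w 0.5 q [-2. 26. 77. -0. 77. 18.]
```

In the tool's units: 40 mm is 4, 35 mm is 3.5, -0.35 degrees is -0.07.

```bash
python3 -m pendant '[[[0.16,0,4],[0,0,-0.07]],[[0,0,4],[0,0,0]],[[0,0,4],[0,0,0]],[[0,0,3.5],[0,0,0]],[[0,0,0.8],[0,0,0]],[[0,0,0],[0,0,0]],[[0,0,0],[0,0,0]]]'
python3 -m pendant '[[[0,0,0.3],[0,0,0]],[[0,0,0.2],[0,0,0]],[[0,0,0.2],[0,0,0]],[[0,0,0],[0,0,0]],[[0,0,0],[0,0,0]]]'
```

```text
time_s: 3.2
ee_pos: [663.1, -12.3, 52.8]
ee_rot: [179.8, -0.1, 69.8]
force: [-0.5, -0.4, 0.6]
gripper_width: 0.7
gripper_force: 0.0
time_s: 3.7
ee_pos: [661.6, -12.3, 44.1]
ee_rot: [180.0, 0.0, 69.9]
force: [-0.0, 0.1, 0.2]
gripper_width: 0.7
gripper_force: 0.0
```

In the tool's units: 2 mm is 0.2, 4 mm is 0.4.

```bash
python3 -m pendant '[[[0,0,0.4],[0,0,0]],[[0,0,0.2],[0,0,0]],[[0,0,0.2],[0,0,0]],[[0,0,0.1],[0,0,0]],[[0,0,0],[0,0,0]]]'
python3 -m pendant '[[[0,0,0.15],[0,0,0]],[[0,0,0.1],[0,0,0]],[[0,0,0.1],[0,0,0]],[[0,0,0],[0,0,0]],[[0,0,0],[0,0,0]]]'
```

```text
time_s: 4.2
ee_pos: [661.4, -12.3, 35.6]
ee_rot: [-180.0, 0.0, 69.9]
force: [-2.2, 0.9, 4.2]
gripper_width: 0.9
gripper_force: 2.4
time_s: 4.7
ee_pos: [661.4, -12.3, 32.2]
ee_rot: [-180.0, 0.0, 69.9]
force: [-1.8, 0.2, 4.7]
gripper_width: 0.5
gripper_force: 2.5
```

Contact was at about 36 mm, with spring-like force. I press on to about 7 mm of travel.

In the tool's units: 1 mm is 0.1, 0.3 mm is 0.03.

```bash
python3 -m pendant '[[[0,0,0.1],[0,0,0]],[[0,0,0.1],[0,0,0]],[[0,0,0.1],[0,0,0]],[[0,0,0.03],[0,0,0]],[[0,0,0],[0,0,0]],[[0,0,0],[0,0,0]],[[0,0,0],[0,0,0]]]'
python3 - <<'E'
from h import *
f=grab_frame("top");cv2.imwrite("pics/top1.png",f)
for b in blobs(f,"red",(290,200,370,270)): print(b[1:3],onz("top",*b[1:3],76))
E
```

```text
time_s: 5.4
ee_pos: [661.5, -12.3, 28.3]
ee_rot: [-180.0, 0.0, 69.9]
force: [-1.9, -0.4, 5.1]
gripper_width: 0.4
gripper_force: 2.7
```

In the tool's units: -5 mm is -0.5, -40 mm is -4.

```bash
python3 -m pendant '[[[0,0,-0.5],[0,0,0]],[[0,0,-1.5],[0,0,0]],[[0,0,-4],[0,0,0]],[[0,0,-4],[0,0,0]],[[0,0,-3],[0,0,0]],[[-4,0,0],[0,0,0]],[[-4,0,0],[0,0,0]],[[-4,0,0],[0,0,0]]]' 91
python3 -m pendant '[[[-4,0,0],[0,0,0]],[[-3,0,0],[0,0,0]],[[0,0,0],[0,0,0]]]'
python3 - <<'E'
from h import *
f=grab_frame("top");cv2.imwrite("pics/top2.png",f)
for b in blobs(f,"red",(290,200,370,270)): print(b[1:3],onz("top",*b[1:3],76),b[3])
cv2.imwrite("pics/crop2.png",cv2.resize(f[130:290,190:390],None,fx=3.5,fy=3.5,interpolation=cv2.INTER_CUBIC))
E
```

```text
time_s: 6.25
ee_pos: [619.8, -125.8, 159.0]
ee_rot: [179.9, -0.0, 69.9]
force: [0.0, -0.8, -0.0]
gripper_width: 61.4
gripper_force: 0.0
time_s: 6.55
ee_pos: [594.7, -194.1, 158.7]
ee_rot: [180.0, 0.1, 69.6]
force: [-0.4, 0.1, 0.3]
gripper_width: 85.6
gripper_force: 0.0
(327.94074074074075, 233.5962962962963) [556.37973593  26.87571572  76.        ] ((327.96136474609375, 233.6005096435547), (18.882299423217773, 8.328313827514648), 21.037511825561523)
```

View pics/crop2.png

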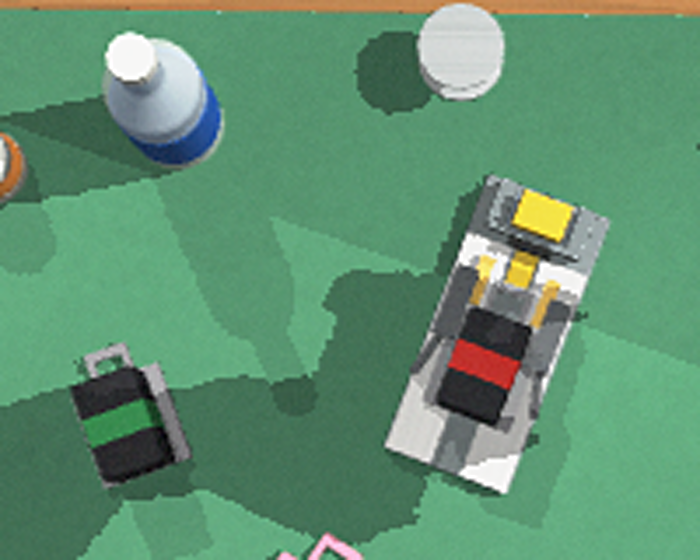

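The pack has sprung loose: red stripe now at crop (485,368), about 22 mm back along the axis and still on the rails. I now turn to the gripping yaw.

```bash
python3 -m pendant '[[[0,0,0],[0,0,-1.7]],[[0,0,0],[0,0,-1.7]],[[0,0,0],[0,0,-1.7]],[[0,0,0],[0,0,-1.7]],[[0,0,0],[0,0,-1.7]],[[0,0,0],[0,0,-1.7]],[[0,0,0],[0,0,-1.7]],[[0,0,0],[0,0,-1.7]]]'
python3 -m pendant '[[[0,0,0],[0,0,-1.7]],[[0,0,0],[0,0,-1.7]],[[0,0,0],[0,0,-1.02]],[[0,0,0],[0,0,0]],[[0,0,0],[0,0,0]]]'
python3 -c "
from h import *
go(556.4,26.9,38,159.7)"
```

```text
time_s: 7.4
ee_pos: [596.7, -189.1, 158.4]
ee_rot: [180.0, -0.0, 138.3]
force: [0.6, 0.8, 0.1]
gripper_width: 90.6
gripper_force: 0.0
time_s: 7.9
ee_pos: [596.5, -189.7, 158.3]
ee_rot: [180.0, 0.0, 159.9]
force: [1.1, 0.4, -0.1]
gripper_width: 90.8
gripper_force: 0.0
t7.9 shift(now axes) [112.1 189.6 120.3] rot [0.02 0.01 0.21] shift(new axes) [112.7 189.2 120.3] F [ 1.1  0.4 -0.1] w 90.8 q [-19.  25.  87.   0.  68. -89.]
```

```bash
python3 -m pendant '[[[2.24,3.79,0],[0,0,0.04]],[[2.24,3.79,0],[0,0,0]],[[2.24,3.79,0],[0,0,0]],[[2.24,3.79,0],[0,0,0]],[[2.24,3.79,0],[0,0,0]],[[0,0,0],[0,0,0]],[[0,0,3.5],[0,0,0]],[[0,0,3],[0,0,0]]]'
python3 -m pendant '[[[0,0,3],[0,0,0]],[[0,0,1.5],[0,0,0]],[[0,0,0.8],[0,0,0]],[[0,0,0],[0,0,0]],[[0,0,0],[0,0,0]]]'
python3 -c "
from h import *
go(556.4,26.9,38,159.7)"
```

```text
time_s: 8.7
ee_pos: [557.1, 26.2, 93.1]
ee_rot: [180.0, 0.1, 159.8]
force: [-0.1, -0.9, -0.2]
gripper_width: 91.0
gripper_force: 0.0
time_s: 9.2
ee_pos: [557.3, 25.7, 40.9]
ee_rot: [180.0, 0.1, 159.7]
force: [0.4, 0.2, 0.2]
gripper_width: 91.2
gripper_force: 0.0
t9.2 shift(now axes) [1.3 0.8 2.9] rot [0.03 0.09 0.03] shift(new axes) [1.3 0.8 2.9] F [0.4 0.2 0.2] w 91.2 q [  1.  26. 105.  -0.  48. -68.]
```

```bash
python3 -m pendant '[[[0.1,0.08,0.2],[0,0,0]],[[0,0,0],[0,0,0]],[[0,0,0],[0,0,0]],[[0,0,0],[0,0,0]],[[0,0,0],[0,0,0]],[[0,0,0],[0,0,0]]]' 40 12
python3 -m pendant '[[[0,0,0],[0,0,0]],[[0,0,0],[0,0,0]],[[0,0,0],[0,0,0]]]' 30 20
```

```text
time_s: 9.8
ee_pos: [555.8, 26.9, 38.2]
ee_rot: [-180.0, 0.0, 159.8]
force: [-1.0, 0.0, 0.8]
gripper_width: 45.9
gripper_force: 0.0
time_s: 10.1
ee_pos: [555.9, 27.0, 38.2]
ee_rot: [180.0, 0.0, 159.8]
force: [-0.1, 0.7, 0.5]
gripper_width: 43.9
gripper_force: 20.0
```

```bash
python3 -m pendant '[[[0.2,0,0],[0,0,0]],[[0.4,0,0],[0,0,0]],[[0.5,0,0],[0,0,0]],[[0.5,0,0],[0,0,0]],[[0.5,0,0],[0,0,0]],[[0.5,0,0],[0,0,0]],[[0.5,0,0],[0,0,0]],[[0.5,0,0],[0,0,0]]]'
python3 -m pendant '[[[0.5,0,0],[0,0,0]],[[0,0,0],[0,0,0]],[[0,0,0],[0,0,0]],[[0,0,-0.2],[0,0,0]],[[0,0,-0.4],[0,0,0]],[[0,0,-0.4],[0,0,0]],[[0,0,0],[0,0,0]],[[0,0,0],[0,0,0]]]'
```

```text
time_s: 10.9
ee_pos: [521.7, 39.5, 38.2]
ee_rot: [180.0, 0.0, 159.8]
force: [0.7, 0.4, -0.3]
gripper_width: 43.8
gripper_force: 20.0
time_s: 11.7
ee_pos: [517.3, 41.0, 48.1]
ee_rot: [-180.0, -0.0, 159.8]
force: [-0.9, -0.0, -3.8]
gripper_width: 43.8
gripper_force: 20.0
```

```bash
python3 -m pendant '[[[0,0,-2],[0,0,0]],[[0,0,-2.5],[0,0,0]],[[0,0,-2.5],[0,0,0]],[[0,0,-1.5],[0,0,0]],[[0,0,0],[0,0,0]]]' - 25
python3 -c "
from h import *
go(546.6,-303,40,159.7)"
```

```text
time_s: 12.2
ee_pos: [518.8, 41.1, 135.1]
ee_rot: [179.9, 0.3, 159.8]
force: [0.4, -0.0, -3.1]
gripper_width: 43.8
gripper_force: 25.0
t12.2 shift(now axes) [-144.7 -313.4   95.2] rot [0.1  0.26 0.06] shift(new axes) [-145.5 -313.1   95.1] F [ 0.4 -0.  -3.1] w 43.8 q [  3.  17. 104.  -0.  59. -66.]
```

```bash
python3 -m pendant '[[[-0.7,-1.5,0],[0,0,0]],[[-1.4,-3,0],[0,0,0]],[[-1.6,-3.5,0],[0,0,0]],[[-1.6,-3.5,0],[0,0,0]],[[-1.6,-3.5,0],[0,0,0]],[[-1.6,-3.5,0],[0,0,0]],[[-1.6,-3.5,0],[0,0,0]],[[-1.6,-3.5,0],[0,0,0]]]'
python3 -m pendant '[[[-1.6,-3.5,0],[0,0,0]],[[-1,-2.1,0],[0,0,0]],[[-0.1,-0.2,0],[0,0,0]],[[0,0,0],[0,0,0]],[[0,0,0],[0,0,0]],[[0,0,2],[0,0,0]],[[0,0,2.5],[0,0,0]],[[0,0,0],[0,0,0]]]'
python3 - <<'E'
from h import *
go(546.6,-303,40,159.7)
f=grab_frame("top");s=grab_frame("scene")
a=np.hstack([cv2.resize(f[170:310,400:540],(400,400)),cv2.resize(s[240:400,80:240],(400,400))]);cv2.imwrite("pics/c3.png",a)
E
```

```text
time_s: 13.0
ee_pos: [537.9, -239.9, 131.4]
ee_rot: [180.0, -0.2, 159.7]
force: [0.1, 0.1, -3.7]
gripper_width: 44.0
gripper_force: 25.0
time_s: 13.8
ee_pos: [541.6, -299.5, 84.7]
ee_rot: [179.9, -0.5, 159.8]
force: [-0.6, 0.4, -2.9]
gripper_width: 43.9
gripper_force: 25.0
t13.8 shift(now axes) [-6.2 -1.6 44.7] rot [ 0.09 -0.48  0.14] shift(new axes) [-5.9 -1.5 44.7] F [-0.6  0.4 -2.9] w 43.9 q [ -30.   28.   93.    0.   59. -100.]
```

View pics/c3.png

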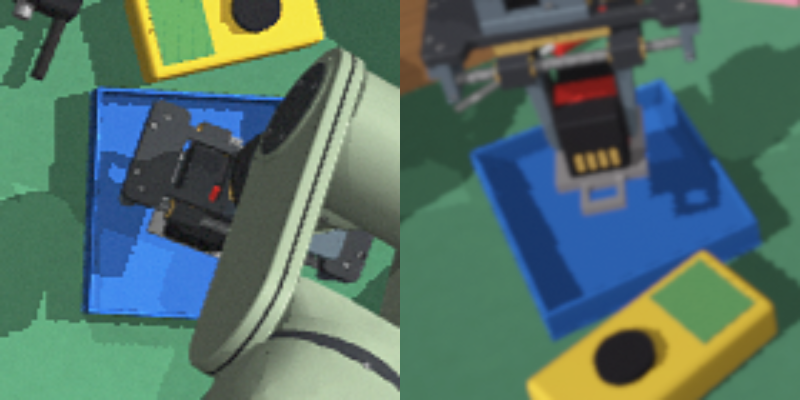

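The pack hangs level over the tray, clear of its walls. I lower it gently.

In the tool's units: -5 mm is -0.5, 5 mm is 0.5.

```bash
python3 -m pendant '[[[-0.5,-0.2,1.5],[0,0,0]],[[0,0,1.5],[0,0,0]],[[0,0,1],[0,0,0]],[[0,0,0.5],[0,0,0]],[[0,0,0.2],[0,0,0]],[[0,0,0.2],[0,0,0]],[[0,0,0],[0,0,0]],[[0,0,0],[0,0,0]]]'
python3 -m pendant '[[[0,0,0.15],[0,0,0]],[[0,0,0.15],[0,0,0]],[[0,0,0.15],[0,0,0]],[[0,0,0],[0,0,0]],[[0,0,0],[0,0,0]]]'
```

```text
time_s: 14.7
ee_pos: [548.4, -306.2, 39.6]
ee_rot: [-180.0, 0.1, 159.8]
force: [-0.6, 0.8, -3.5]
gripper_width: 43.8
gripper_force: 25.0
time_s: 15.2
ee_pos: [548.1, -306.0, 34.6]
ee_rot: [-180.0, -0.0, 159.8]
force: [-0.3, -0.1, -3.1]
gripper_width: 44.0
gripper_force: 25.0
```

In the tool's units: 1 mm is 0.1.

```bash
python3 -m pendant '[[[0,0,0.1],[0,0,0]],[[0,0,0.1],[0,0,0]],[[0,0,0.1],[0,0,0]],[[0,0,0.1],[0,0,0]],[[0,0,0],[0,0,0]],[[0,0,0],[0,0,0]]]'
python3 -m pendant '[[[0,0,0.07],[0,0,0]],[[0,0,0.05],[0,0,0]],[[0,0,0.05],[0,0,0]],[[0,0,0],[0,0,0]],[[0,0,0],[0,0,0]]]'
```

```text
time_s: 15.8
ee_pos: [548.2, -306.0, 30.6]
ee_rot: [-180.0, 0.0, 159.8]
force: [0.3, -0.6, -3.7]
gripper_width: 44.0
gripper_force: 25.0
time_s: 16.3
ee_pos: [548.1, -306.0, 28.9]
ee_rot: [-180.0, -0.0, 159.8]
force: [0.6, -0.3, -3.4]
gripper_width: 44.0
gripper_force: 25.0
```

```bash
python3 -m pendant '[[[0,0,0.06],[0,0,0]],[[0,0,0],[0,0,0]],[[0,0,0.06],[0,0,0]],[[0,0,0],[0,0,0]],[[0,0,0],[0,0,0]]]'
python3 -m pendant '[[[0,0,0.04],[0,0,0]],[[0,0,0.04],[0,0,0]],[[0,0,0],[0,0,0]],[[0,0,0],[0,0,0]]]'
```

```text
time_s: 16.8
ee_pos: [548.2, -306.0, 28.2]
ee_rot: [-180.0, 0.0, 159.8]
force: [-1.3, 1.1, 0.6]
gripper_width: 43.6
gripper_force: 25.0
time_s: 17.2
ee_pos: [548.2, -306.0, 28.2]
ee_rot: [-180.0, 0.0, 159.8]
force: [-3.0, 0.8, 6.4]
gripper_width: 43.5
gripper_force: 25.0
```

Contact is made, so I release and rise.

```bash
python3 -m pendant '[[[0,0,-0.05],[0,0,0]],[[0,0,0],[0,0,0]],[[0,0,0],[0,0,0]],[[0,0,0],[0,0,0]],[[0,0,0],[0,0,0]]]' 66
python3 -m pendant '[[[0,0,-1],[0,0,0]],[[0,0,-2],[0,0,0]],[[0,0,-4],[0,0,0]],[[0,0,-4],[0,0,0]],[[0,0,-4],[0,0,0]],[[0,0,0],[0,0,0]],[[0,0,0],[0,0,0]]]' 66
python3 -c "
from h import *
go(515,269,24,-159.5)"
```

```text
time_s: 17.7
ee_pos: [548.2, -306.0, 27.3]
ee_rot: [-180.0, 0.0, 159.8]
force: [-0.2, -0.4, -0.1]
gripper_width: 66.2
gripper_force: 0.0
time_s: 18.4
ee_pos: [548.5, -306.2, 179.0]
ee_rot: [-180.0, 0.2, 159.8]
force: [0.1, -0.7, 0.2]
gripper_width: 66.1
gripper_force: 0.0
t18.4 shift(now axes) [230.9 528.2 154.1] rot [ -0.09   0.14 -40.74] shift(new axes) [-170.1  550.5  155. ] F [ 0.1 -0.7  0.2] w 66.1 q [ -30.   24.   86.   -0.   70. -100.]
```

In the tool's units: 37.7 mm is 3.77, 16.5 mm is 1.65, -5.1 degrees is -1.02.

```bash
python3 -m pendant '[[[1.65,3.77,0],[0,0,-1.02]],[[1.65,3.77,0],[0,0,0]],[[1.65,3.77,0],[0,0,0]],[[1.65,3.77,0],[0,0,0]],[[1.65,3.77,0],[0,0,0]],[[1.65,3.77,0],[0,0,0]],[[1.65,3.77,0],[0,0,0]],[[0,0,0],[0,0,0]]]' 91
python3 - <<'E'
from h import *
R["green"]=((50,150,90),(72,255,255))
f=grab_frame("top");cv2.imwrite("pics/top4.png",f)
for b in blobs(f,"red",(420,190,520,290)): print(b[1:3],onz("top",*b[1:3],66),b[3])
for b in blobs(f,"green",(195,220,250,280)): print(b[1:3],onz("top",*b[1:3],62),b[3])
go(515,269,24,-159.5)
a=np.hstack([cv2.resize(f[170:310,400:540],(400,400)),cv2.resize(f[210:290,185:265],(400,400))]);cv2.imwrite("pics/c4.png",a)
E
```

```text
time_s: 19.2
ee_pos: [507.0, -16.7, 175.9]
ee_rot: [180.0, -0.3, 165.1]
force: [0.6, -0.2, -0.5]
gripper_width: 90.6
gripper_force: 0.0
(471.27294685990336, 238.4722222222222) [ 550.02661735 -304.67956445   66.        ] ((470.9431457519531, 238.24464416503906), (20.1356143951416, 8.708792686462402), 19.44003677368164)
(224.74087591240877, 249.89902676399026) [516.57725126 265.39525311  62.        ] ((224.74313354492188, 249.97706604003906), (8.428871154785156, 20.976398468017578), 73.3007583618164)
t19.2 shift(now axes) [ 66.7 280.1 152.1] rot [ 1.000e-02 -1.900e-01 -3.542e+01] shift(new axes) [-107.6  267.1  152.1] F [ 0.6 -1.2  0.5] w 90.5 q [ -3.  14. 101.  -0.  65. -78.]
```

View pics/c4.png

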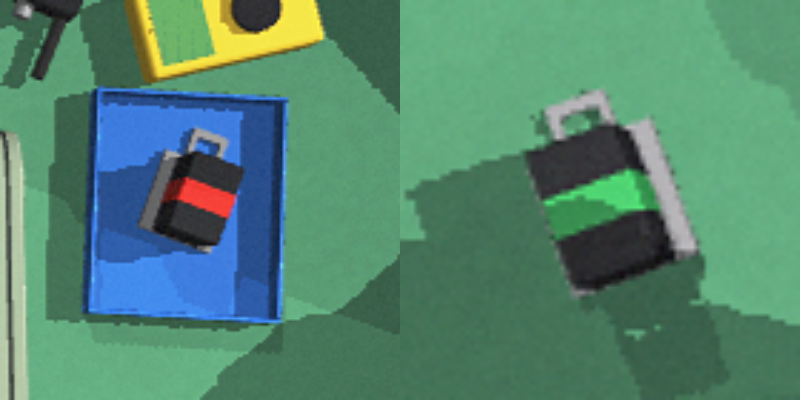

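The spent pack stands upright in the tray. In the right half the fresh pack is unmoved: foot edge from crop (645,118) to (697,250), tongue centre (576,97), left top edge from (527,152) to (575,290).

```bash
python3 - <<'E'
from h import *
P=lambda x,y,z:onz("top",185+(x-400)/5-.4,210+y/5-.4,z)[:2]
f1,f2=P(645,118,8),P(697,250,8);t=P(576,97,6);l1,l2=P(527,152,62),P(575,290,62)
ang=lambda a,b:np.degrees(np.arctan2(*(a-b)[::-1]))
print(f1,f2,ang(f1,f2),np.linalg.norm(f1-f2),ang(l1,l2),np.linalg.norm(l1-l2),t)
a=np.radians(20.8);n=np.array([-np.sin(a),np.cos(a)])
for c in((f1+f2)/2+32*n,(l1+l2)/2-22*n): print(c,ang(t,c),np.linalg.norm(t-c))
E
```

```text
[559.84837216 254.65822796] [496.13883282 227.89805078] 22.784065121700998 69.10146514231361 20.68215785595843 68.0385512903692 [569.83134319 288.83273102]
[516.63017969 271.19256102] 18.344224864332343 56.04943706704484
[515.12198964 267.65644579] 21.15986714644437 58.66471190350389
```

In the tool's units: 40 mm is 4, 9.7 mm is 0.97.

```bash
python3 -m pendant '[[[0.95,4,0],[0,0,0]],[[0.95,4,0],[0,0,0]],[[0.95,4,0],[0,0,0]],[[0.95,4,0],[0,0,0]],[[0.95,4,0],[0,0,0]],[[0.95,4,0],[0,0,0]],[[0.97,4,0],[0,0,0]],[[0,0,0],[0,0,0]]]'
python3 -m pendant '[[[0,0,0],[0,0,-1.4]],[[0,0,0],[0,0,-1.4]],[[0,0,0],[0,0,-1.4]],[[0,0,0],[0,0,-1.4]],[[0,0,0],[0,0,-1.4]],[[0,0,0],[0,0,0]],[[0,0,0],[0,0,0]]]'
python3 -c "
from h import *
go(515,269,26,-159.2)"
```

```text
time_s: 20.05
ee_pos: [518.5, 270.1, 175.9]
ee_rot: [180.0, -0.1, 165.0]
force: [-0.2, -1.3, -0.4]
gripper_width: 91.0
gripper_force: 0.0
time_s: 20.75
ee_pos: [518.2, 265.6, 176.8]
ee_rot: [-180.0, -0.1, -160.4]
force: [0.0, 0.7, 0.4]
gripper_width: 90.9
gripper_force: 0.0
t20.8 shift(now axes) [  1.7   4.4 150.8] rot [-0.04 -0.08 -1.17] shift(new axes) [  1.8   4.3 150.8] F [0.  0.7 0.4] w 90.9 q [ 26.  20.  92.  -0.  68. -84.]
```

In the tool's units: 35 mm is 3.5, 30 mm is 3, -1.2 degrees is -0.24.

```bash
python3 -m pendant '[[[0.15,0.44,3.5],[0,0,-0.24]],[[0,0,3.5],[0,0,0]],[[0,0,3],[0,0,0]],[[0,0,2.5],[0,0,0]],[[0,0,1.5],[0,0,0]],[[0,0,1],[0,0,0]],[[0,0,0],[0,0,0]],[[0,0,0],[0,0,0]]]'
python3 -m pendant '[[[0,0,0],[0,0,0]],[[0,0,0],[0,0,0]],[[0,0,0],[0,0,0]],[[0,0,0],[0,0,0]],[[0,0,0],[0,0,0]],[[0,0,0],[0,0,0]],[[0,0,0],[0,0,0]],[[0,0,0],[0,0,0]]]' 38 5
python3 -m pendant '[[[0,0,0],[0,0,0]],[[0,0,0],[0,0,0]],[[0,0,0],[0,0,0]]]' 30 25
```

```text
time_s: 21.55
ee_pos: [515.7, 270.6, 27.9]
ee_rot: [-180.0, 0.1, -159.0]
force: [-0.2, 1.3, 0.1]
gripper_width: 90.9
gripper_force: 0.0
time_s: 22.35
ee_pos: [515.1, 270.6, 27.5]
ee_rot: [-180.0, 0.0, -158.9]
force: [-0.1, -0.6, 1.3]
gripper_width: 44.0
gripper_force: 5.0
time_s: 22.65
ee_pos: [515.1, 270.6, 27.4]
ee_rot: [-180.0, -0.0, -158.9]
force: [-0.0, -0.1, 1.2]
gripper_width: 44.0
gripper_force: 25.0
```

In the tool's units: -35 mm is -3.5, -30 mm is -3.

```bash
python3 -m pendant '[[[0,0,-0.5],[0,0,0]],[[0,0,-2],[0,0,0]],[[0,0,-3.5],[0,0,0]],[[0,0,-3],[0,0,0]],[[0,0,0],[0,0,0]]]'
python3 -m pendant '[[[0,0,0],[0,0,1.4]],[[0,0,0],[0,0,1.4]],[[0,0,0],[0,0,1.4]],[[0,0,0],[0,0,1.4]],[[0,0,0],[0,0,1.4]],[[0,0,0],[0,0,1.28]],[[0,0,0],[0,0,0]],[[0,0,0],[0,0,0]]]'
python3 -c "
from h import *
p=dock(-53);go(*p,42,159.7)"
```

```text
time_s: 23.15
ee_pos: [517.6, 271.9, 121.5]
ee_rot: [180.0, 0.5, -158.9]
force: [0.6, 0.1, -2.7]
gripper_width: 44.0
gripper_force: 25.0
time_s: 23.95
ee_pos: [514.4, 270.3, 116.1]
ee_rot: [-179.9, -0.1, 159.8]
force: [-0.2, -0.6, -3.2]
gripper_width: 43.8
gripper_force: 25.0
t23.9 shift(now axes) [ -85.8 -214.1   74.4] rot [-0.1  -0.09  0.09] shift(new axes) [ -86.  -214.1   74.1] F [-0.2 -0.6 -3.2] w 43.8 q [ 27.  23.  97.  -0.  60. -43.]
```

```bash
python3 -m pendant '[[[-0.8,-2,0],[0,0,0]],[[-1.3,-3.2,0],[0,0,0]],[[-1.3,-3.2,0],[0,0,0]],[[-1.3,-3.2,0],[0,0,0]],[[-1.3,-3.2,0],[0,0,0]],[[-1.3,-3.2,0],[0,0,0]],[[-1,-2.4,0],[0,0,0]],[[-0.3,-1,0],[0,0,0]]]'
python3 -m pendant '[[[0,0,2.5],[0,0,0]],[[0,0,1.5],[0,0,0]],[[0,0,0],[0,0,0]],[[0,0,0],[0,0,0]],[[0,0,0],[0,0,0]]]'
python3 - <<'E'
from h import *
p=dock(-53);go(*p,42,159.7)
f=grab_frame("top");s=grab_frame("scene")
a=np.hstack([cv2.resize(f[165:285,265:385],(400,400),interpolation=2),cv2.resize(s[195:315,250:370],(400,400),interpolation=2)]);cv2.imwrite("pics/c5.png",a)
E
```

```text
time_s: 24.75
ee_pos: [521.1, 38.0, 117.1]
ee_rot: [-180.0, -0.0, 159.6]
force: [-0.7, 0.0, -2.6]
gripper_width: 43.8
gripper_force: 25.0
time_s: 25.25
ee_pos: [522.1, 40.5, 78.3]
ee_rot: [180.0, 0.1, 159.7]
force: [-0.4, 0.1, -3.5]
gripper_width: 44.0
gripper_force: 25.0
t25.2 shift(now axes) [ 1.  -1.3 36.3] rot [0.04 0.1  0.01] shift(new axes) [ 1.  -1.2 36.3] F [-0.4  0.1 -3.5] w 44.0 q [  3.  21. 107.   0.  51. -67.]
```

View pics/c5.png

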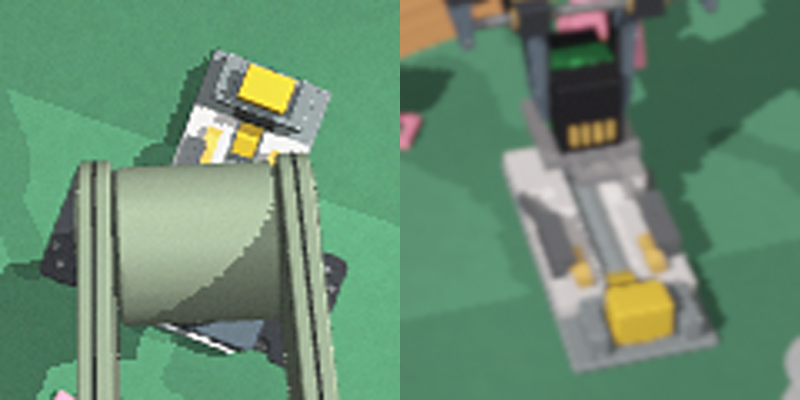

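The pack is lined up over the deck, tongue towards the catch at right-crop (600,180). I shift 1.2 mm sideways and lower.

In the tool's units: 6 mm is 0.6, 2 mm is 0.2.

```bash
python3 -m pendant '[[[0.1,-0.12,1.5],[0,0,0]],[[0,0,1],[0,0,0]],[[0,0,0.6],[0,0,0]],[[0,0,0.2],[0,0,0]],[[0,0,0],[0,0,0]],[[0,0,0],[0,0,0]]]'
python3 -m pendant '[[[0,0,0.1],[0,0,0]],[[0,0,0.07],[0,0,0]],[[0,0,0.07],[0,0,0]],[[0,0,0],[0,0,0]],[[0,0,0],[0,0,0]]]'
```

```text
time_s: 25.95
ee_pos: [520.4, 39.3, 44.8]
ee_rot: [180.0, 0.0, 159.7]
force: [-0.6, -0.8, -3.2]
gripper_width: 43.6
gripper_force: 25.0
time_s: 26.45
ee_pos: [520.0, 39.3, 42.0]
ee_rot: [-180.0, 0.0, 159.7]
force: [0.3, 0.5, -2.7]
gripper_width: 43.6
gripper_force: 25.0
```

```bash
python3 -m pendant '[[[0,0,0.05],[0,0,0]],[[0,0,0],[0,0,0]],[[0,0,0.04],[0,0,0]],[[0,0,0],[0,0,0]],[[0,0,0],[0,0,0]]]'
python3 -c "
from h import *
go(*dock(-53),41.4,159.7)"
```

```text
time_s: 26.95
ee_pos: [520.0, 39.3, 41.1]
ee_rot: [-180.0, 0.0, 159.7]
force: [-0.3, -0.6, -2.5]
gripper_width: 43.8
gripper_force: 25.0
t26.9 shift(now axes) [-0.6  0.7 -0.3] rot [-0.    0.   -0.04] shift(new axes) [-0.6  0.7 -0.3] F [-0.3 -0.6 -2.5] w 43.8 q [  3.  24. 110.  -0.  46. -67.]
```

```bash
python3 -m pendant '[[[0,0.07,0.03],[0,0,0]],[[0,0,0],[0,0,0]],[[-0.4,0,0],[0,0,0]],[[-0.4,0,0],[0,0,0]],[[-0.4,0,0],[0,0,0]],[[-0.4,0,0],[0,0,0]],[[0,0,0],[0,0,0]]]'
python3 -m pendant '[[[-0.4,0,0],[0,0,0]],[[-0.4,0,0],[0,0,0]],[[-0.4,0,0],[0,0,0]],[[0,0,0],[0,0,0]],[[0,0,0],[0,0,0]]]'
```

```text
time_s: 27.65
ee_pos: [536.4, 34.1, 41.0]
ee_rot: [180.0, 0.1, 159.7]
force: [-0.4, -0.0, -1.0]
gripper_width: 43.9
gripper_force: 25.0
time_s: 28.15
ee_pos: [547.5, 29.9, 41.0]
ee_rot: [180.0, 0.1, 159.7]
force: [-0.3, -0.3, 1.3]
gripper_width: 43.8
gripper_force: 25.0
```

Careful with the scale: shifts go in cm and turns go in units of 5 degrees. That gives: -2 mm is -0.2.

```bash
cat > m.py <<'E'
from h import *
a=np.radians(DY);u=np.array([np.cos(a),np.sin(a)])
F=[];V=[]
for i in range(3):
    f=grab_frame("scene");b=blobs(f,"yellow",(300,268,345,310))[0];V.append((b[1],b[2],b[0]));s=state();F.append(s["force"][:2]@u)
print("t%.2f dockx %.2f lat %.2f z %.1f push %.1f pad %s w %.1f"%(s["time_s"],(s["ee_pos"][:2]-D0)@u,s["ee_pos"][:2]@[.347,.938],s["ee_pos"][2],-np.mean(F),np.mean(V,0).round(2),s["gripper_width"]))
E
python3 m.py
python3 -m pendant '[[[-0.2,0,0],[0,0,0]],[[-0.2,0,0],[0,0,0]],[[0,0,0],[0,0,0]]]' - 45; python3 m.py
python3 -m pendant '[[[-0.2,0,0],[0,0,0]],[[0,0,0],[0,0,0]]]'; python3 m.py
```

```text
t28.30 dockx -24.63 lat 218.05 z 41.0 push -1.2 pad [320.94 287.45 291.67] w 43.7
time_s: 28.6
ee_pos: [549.0, 29.3, 41.0]
ee_rot: [-180.0, -0.2, 159.6]
force: [-4.2, 2.0, 4.8]
gripper_width: 44.1
gripper_force: 45.0
t28.75 dockx -22.93 lat 217.97 z 41.0 push 4.6 pad [320.93 287.44 291.67] w 43.7
time_s: 28.95
ee_pos: [550.9, 28.5, 41.0]
ee_rot: [-180.0, -0.1, 159.6]
force: [-4.8, 1.2, 5.8]
gripper_width: 43.4
gripper_force: 45.0
t29.10 dockx -20.87 lat 217.93 z 41.0 push 4.8 pad [320.92 287.44 292.33] w 43.7
```

```bash

python3 -m pendant '[[[-0.2,0,-0.03],[0,0,0]],[[0,0,0],[0,0,0]]]'; python3 m.py
python3 -m pendant '[[[-0.2,0,0],[0,0,0]],[[0,0,0],[0,0,0]]]'; python3 m.py
python3 -m pendant '[[[-0.2,0,0],[0,0,0]],[[0,0,0],[0,0,0]]]'; python3 m.py
python3 -m pendant '[[[-0.2,0,0],[0,0,0]],[[0,0,0],[0,0,0]]]'; python3 m.py
```

```text
time_s: 29.3
ee_pos: [554.0, 27.4, 40.9]
ee_rot: [-180.0, 0.0, 159.7]
force: [-1.1, 0.4, 1.3]
gripper_width: 44.2
gripper_force: 45.0
t29.45 dockx -17.52 lat 217.98 z 41.0 push 1.6 pad [320.93 287.43 291.67] w 43.7
time_s: 29.65
ee_pos: [556.2, 26.6, 41.0]
ee_rot: [-180.0, 0.0, 159.7]
force: [0.3, -0.2, -1.3]
gripper_width: 44.0
gripper_force: 45.0
t29.80 dockx -15.28 lat 217.98 z 41.0 push 0.2 pad [320.91 287.44 292.67] w 43.6
time_s: 30.0
ee_pos: [558.2, 25.8, 41.0]
ee_rot: [-180.0, 0.0, 159.7]
force: [-0.1, 0.6, -2.6]
gripper_width: 44.0
gripper_force: 45.0
t30.15 dockx -13.44 lat 217.91 z 41.0 push -0.3 pad [320.91 287.41 293.  ] w 44.2
time_s: 30.35
ee_pos: [560.0, 25.2, 41.1]
ee_rot: [-180.0, 0.0, 159.7]
force: [0.8, -0.5, -2.8]
gripper_width: 43.4
gripper_force: 45.0
t30.50 dockx -11.64 lat 217.90 z 41.0 push -0.2 pad [320.88 287.36 293.83] w 43.8
```

```bash

python3 -m pendant '[[[-0.2,0,0],[0,0,0]],[[0,0,0],[0,0,0]]]'|grep force:; python3 m.py
python3 -m pendant '[[[-0.2,0,0],[0,0,0]],[[0,0,0],[0,0,0]]]'|grep force:; python3 m.py
python3 -m pendant '[[[-0.2,0,0],[0,0,0]],[[0,0,0],[0,0,0]]]'|grep force:; python3 m.py
```

```text
force: [-2.5, 0.6, -2.2]
gripper_force: 45.0
t30.85 dockx -10.35 lat 217.89 z 41.0 push 3.4 pad [320.89 287.38 294.  ] w 43.4
force: [-5.2, 2.1, -0.6]
gripper_force: 45.0
t31.20 dockx -8.10 lat 217.86 z 41.0 push 4.8 pad [320.94 287.45 291.67] w 43.5
force: [-6.5, 3.0, 0.6]
gripper_force: 45.0
t31.55 dockx -7.07 lat 217.86 z 41.1 push 6.8 pad [320.99 287.43 292.67] w 43.7
```

```bash

python3 -m pendant '[[[-0.2,0,0],[0,0,0]],[[0,0,0],[0,0,0]]]'|grep force:; python3 m.py
python3 -m pendant '[[[-0.2,0,0],[0,0,0]],[[0,0,0],[0,0,0]]]'|grep force:; python3 m.py
python3 -m pendant '[[[-0.2,0,0],[0,0,0]],[[0,0,0],[0,0,0]]]'|grep force:; python3 m.py
```

```text
force: [-8.3, 4.6, 3.8]
gripper_force: 45.0
t31.90 dockx -5.95 lat 217.85 z 41.1 push 9.6 pad [321.06 287.58 296.5 ] w 43.8
force: [-9.7, 5.0, 5.0]
gripper_force: 45.0
t32.25 dockx -4.52 lat 217.81 z 41.2 push 10.8 pad [321.14 287.79 293.33] w 43.5
force: [-9.6, 5.8, 5.9]
gripper_force: 45.0
t32.60 dockx -3.00 lat 217.81 z 41.2 push 11.3 pad [321.23 287.95 291.83] w 43.5
```

```bash

python3 -m pendant '[[[-0.2,0,0],[0,0,0]],[[0,0,0],[0,0,0]]]'|grep force:; python3 m.py
python3 -m pendant '[[[-0.15,0,0],[0,0,0]],[[0,0,0],[0,0,0]]]'|grep force:; python3 m.py
python3 -m pendant '[[[-0.15,0,0],[0,0,0]],[[0,0,0],[0,0,0]]]'|grep force:; python3 m.py
```

```text
force: [-11.2, 6.1, 6.7]
gripper_force: 45.0
t32.95 dockx -1.48 lat 217.81 z 41.2 push 12.2 pad [321.25 288.24 286.  ] w 43.6
force: [-12.3, 5.6, 8.0]
gripper_force: 45.0
t33.30 dockx -0.47 lat 217.82 z 41.2 push 13.7 pad [321.35 288.44 281.17] w 44.0
force: [-13.1, 5.7, 7.8]
gripper_force: 45.0
t33.65 dockx 0.67 lat 217.81 z 41.3 push 14.7 pad [321.34 288.68 281.17] w 43.5
```

```bash

python3 -m pendant '[[[-0.15,0,0],[0,0,0]],[[0,0,0],[0,0,0]]]'|grep force:; python3 m.py
python3 -m pendant '[[[-0.1,0,0],[0,0,0]],[[0,0,0],[0,0,0]]]'|grep force:; python3 m.py
python3 -m pendant '[[[-0.1,0,0],[0,0,0]],[[0,0,0],[0,0,0]]]'|grep force:; python3 m.py
```

```text
force: [-14.3, 7.3, 9.0]
gripper_force: 45.0
t34.00 dockx 1.85 lat 217.80 z 41.3 push 15.5 pad [321.33 288.94 279.  ] w 44.1
force: [-14.3, 7.5, 8.4]
gripper_force: 45.0
t34.35 dockx 2.65 lat 217.81 z 41.3 push 15.9 pad [321.34 289.07 275.67] w 43.9
force: [-9.9, 5.3, 4.8]
gripper_force: 45.0
t34.70 dockx 5.42 lat 217.81 z 41.2 push 11.7 pad [321.4  289.37 269.17] w 44.1
```

```bash

python3 -m pendant '[[[-0.1,0,0],[0,0,0]],[[0,0,0],[0,0,0]]]'|grep force:; python3 m.py
python3 -m pendant '[[[-0.1,0,0],[0,0,0]],[[0,0,0],[0,0,0]]]'|grep force:; python3 m.py
```

```text
force: [-11.1, 5.1, 6.3]
gripper_force: 45.0
t35.05 dockx 6.40 lat 217.83 z 41.2 push 11.6 pad [321.4  289.38 269.5 ] w 43.7
force: [-9.6, 4.7, 6.0]
gripper_force: 45.0
t35.40 dockx 7.18 lat 217.82 z 41.2 push 12.9 pad [321.4  289.38 269.5 ] w 43.7
```

```bash

python3 -m pendant '[[[-0.1,0,0],[0,0,0]],[[0,0,0],[0,0,0]]]'|grep force:; python3 m.py
python3 -m pendant '[[[-0.1,0,0],[0,0,0]],[[0,0,0],[0,0,0]]]'|grep force:; python3 m.py
```

```text
force: [-11.0, 4.4, 6.4]
gripper_force: 45.0
t35.75 dockx 7.98 lat 217.81 z 41.2 push 12.9 pad [321.39 289.39 269.17] w 43.7
force: [-12.3, 5.8, 7.1]
gripper_force: 45.0
t36.10 dockx 8.81 lat 217.81 z 41.2 push 13.2 pad [321.4  289.38 269.5 ] w 43.8
```

```bash

python3 -m pendant '[[[-0.08,0,0],[0,0,0]],[[0,0,0],[0,0,0]]]'|grep force:; python3 m.py
```

```text
force: [-11.9, 5.5, 7.5]
gripper_force: 45.0
t36.45 dockx 9.45 lat 217.80 z 41.2 push 13.2 pad [321.4  289.37 269.17] w 44.0
```

```bash

python3 -m pendant '[[[-0.08,0,0],[0,0,0]],[[0,0,0],[0,0,0]]]'|grep force:; python3 m.py
```

```text
force: [-11.7, 5.5, 8.3]
gripper_force: 45.0
t36.80 dockx 10.08 lat 217.82 z 41.3 push 14.1 pad [321.39 289.39 269.17] w 43.8
```

```bash

python3 -m pendant '[[[-0.08,0,0],[0,0,0]],[[0,0,0],[0,0,0]]]'|grep force:; python3 m.py
```

```text
force: [-12.1, 5.8, 8.2]
gripper_force: 45.0
t37.15 dockx 10.75 lat 217.79 z 41.2 push 14.0 pad [321.36 289.31 270.  ] w 43.9
```

```bash

python3 -m pendant '[[[-0.08,0,0],[0,0,0]],[[0,0,0],[0,0,0]]]'|grep force:; python3 m.py
```

```text
force: [-12.1, 6.4, 9.1]
gripper_force: 45.0
t37.50 dockx 11.43 lat 217.78 z 41.3 push 14.2 pad [321.36 289.25 270.33] w 43.8
```

```bash

python3 -m pendant '[[[-0.06,0,0],[0,0,0]],[[0,0,0],[0,0,0]]]'|grep force:; python3 m.py
```

```text
force: [-12.0, 5.8, 8.4]
gripper_force: 45.0
t37.85 dockx 12.24 lat 217.77 z 41.3 push 13.7 pad [321.38 287.87 277.83] w 44.0
```

```bash

python3 -m pendant '[[[-0.06,0,0],[0,0,0]],[[0,0,0],[0,0,0]]]'|grep force:; python3 m.py
```

```text
force: [-13.5, 7.2, 8.8]
gripper_force: 45.0
t38.20 dockx 12.30 lat 217.79 z 41.3 push 15.3 pad [321.39 287.85 277.83] w 43.8
```

The pad dropped 2 px, then sprang back at dock x of about 12: the click. I ease off, let go and check.

```bash

python3 -m pendant '[[[0.1,0,0],[0,0,0]],[[0.05,0,0],[0,0,0]],[[0,0,0],[0,0,0]]]'|grep force:; python3 m.py
python3 -m pendant '[[[0,0,0],[0,0,0]],[[0,0,0],[0,0,0]],[[0,0,0],[0,0,0]],[[0,0,0],[0,0,0]]]' 64|grep force:; python3 m.py
```

```text
force: [-11.0, 4.6, 5.5]
gripper_force: 45.0
t38.65 dockx 12.21 lat 217.78 z 41.2 push 12.1 pad [321.4  287.86 277.83] w 44.1
force: [-0.1, 0.4, 0.8]
gripper_force: 0.0
t39.20 dockx 16.19 lat 217.94 z 41.2 push 0.3 pad [321.37 287.85 277.83] w 63.6
```

```bash

python3 -m pendant '[[[0,0,-1],[0,0,0]],[[0,0,-2],[0,0,0]],[[0,0,-3.5],[0,0,0]],[[0,0,-4],[0,0,0]],[[0,0,-2],[0,0,0]],[[3,-3,0],[0,0,0]],[[3,-4,0],[0,0,0]],[[3,-4,0],[0,0,0]]]'|grep pos
python3 -m pendant '[[[2,-4,0],[0,0,0]],[[1,-4,0],[0,0,0]],[[0,-4,0],[0,0,0]],[[0,-4,0],[0,0,0]],[[0,0,0],[0,0,0]]]'|grep pos
python3 - <<'E'
import m
from h import *
f=grab_frame("top");s=grab_frame("scene")
R["green"]=((50,150,90),(72,255,255))
for b in blobs(f,"green",(300,190,360,260)): p=onz("top",*b[1:3],76)[:2];print(p,"dockx",(p-D0)@m.u,"lat",p@[.347,.938],b[3])
for b in blobs(f,"red",(420,190,520,290)): print(onz("top",*b[1:3],66))
for b in blobs(f,"yellow",(330,175,360,203)): print("pad",b[:3])
a=np.hstack([cv2.resize(f[165:285,265:385],(400,400),interpolation=2),cv2.resize(s[205:325,250:370],(400,400),interpolation=2)]);cv2.imwrite("pics/c6.png",a)
E
```

```text
ee_pos: [461.5, -56.5, 166.9]
ee_pos: [377.8, -199.1, 167.1]
t40.65 dockx -104.36 lat -51.74 z 166.6 push -0.1 pad [321.37 287.87 279.17] w 64.0
[582.14117866  16.37263844] dockx 12.627610045919106 lat 217.36052385360665 ((332.62042236328125, 222.54380798339844), (18.624996185302734, 7.945526123046875), 19.98310661315918)
[ 549.91022638 -304.80097743   66.        ]
pad (132.5, 344.55345911949684, 191.13459119496855)
```

View pics/c6.png

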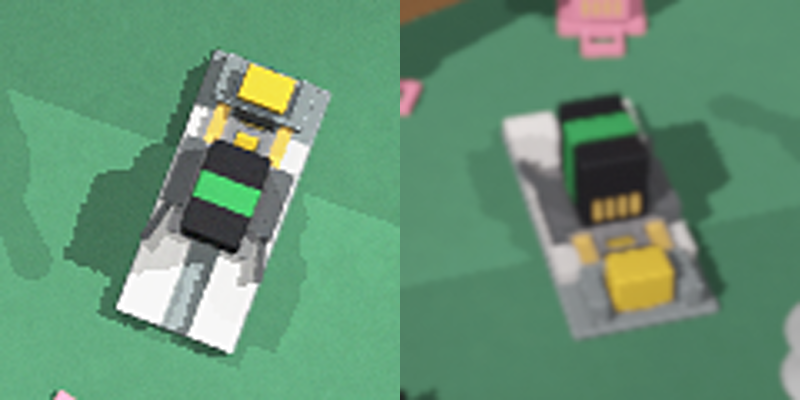

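The catch's pad is at scene (321.4,287.9), exactly where it was with the spent pack latched. The tooth shows inside the tongue window at right-crop (622,243). The fresh pack is at dock x of about 12.6 mm and centred, and the spent pack is upright in the tray.

```bash
python3 -c "
from workcell import *
print(job_done())"
```

```text
the job is handed in; nothing more can be done
None
```

The battery swap is done and handed in, at about 41 s of the 72 s allowed: the spent pack stands upright in the blue tray, the fresh pack is latched in the dock with the catch back up, and the robot is clear of both; no verdict was returned.

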